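# Seat the key blank and run the vise's wing nut down

## Robot

A 6-joint arm with a two-finger parallel gripper is mounted at the origin on the work surface. World frame = base frame: x ahead of the robot, y to its left, z up, the work surface at z = 0. Lengths are in mm, angles in rad, forces in N, time in s.
With the tool pointing down it reaches from about 350 to 975 mm from the base axis. Payload 7.1 kg.
Tool frame: the origin (TCP) lies at the centre of the arm's flange, where the gripper is bolted on; the fingertips stand 182 mm ahead of it and the grasp point (between the pads) lies 163 mm ahead of it; x points along the fingers, y is the direction in which the jaws open and shut, and the axes are right-handed (so a half turn about x gives the same grasp; the last joint's range is limited). The gripper opens to 88 mm and grips with 3 to 60 N. Pads are 20 mm wide; open, the fingers measure 115 mm over their backs; the gripper's body (75 mm by 178 mm) begins 61 mm behind the grasp point.
Start: joints at [-1.324, 0.423, 1.63, -0, 1.089, -0.019], TCP at [164.195, -603.031, 404.675] pointing down, gripper open.
Joint ranges: [-3, 3], [-0.9, 2.11], [0.09, 2.58], [-1.31, 4.45], [0.11, 2.69], [-2.54, 2.54]. Speed limits (rad/s): [2.39, 2.39, 3.01, 3.14, 3.14, 3.14].

## Interface

Orientations are given as a rotation vector (axis times angle).
In Python, from workcell import readout, viewer, workorder, models gives the robot as it stands. The module is installed in compiled form; this text tells all that it offers.
- The arm moves only by the tool apply_moves, never from a script. Its argument "commands" is a list that holds one entry, the list of rows, each a list of 4 numbers: the shift along the world's x, y, z in m, then the turn about the world's z in rad. A call has 1 to 8 rows; each row is the pose to reach, as a shift and turn from the pose commanded when the call began; what a row does not reach only later rows make up. A row lasts 1/8 s, in which the tool goes at most 62.5 mm and 10.7 degrees, less where a joint would pass 70% of its speed; a pose out of reach is approached as far as the arm can. A call with a gripper value outside its range is refused whole. "gripper" is the finger opening in m, from 0 to 0.0878, set as the call begins (left out, the last holds). The fingers move at their own pace and stop on an object; the grip force is fixed at half the most. Time passes only in rows, so rows that repeat a pose let the fingers close. It gives the time, the measured TCP pose, the force and the opening at its end, in the units of the state.
- readout.get_obs(): the state, without advancing time (a new reading comes with each control period).
- viewer.get_image(name): name is "scene" or "top"; returns a dict with "color" (400x640x3 uint8, red, green, blue), "vertical_fov" (degrees; the focal length in pixels is half the picture's height over the tangent of half this angle, whatever the lens; pixels are square), "cx", "cy" (the principal point, pixels), "rvec" (rotation vector, rad) and "tvec" (3), from world to camera coordinates, as OpenCV has them. Camera axes: x right, y down, z forward; pixel columns grow to the right and rows downward; lengths in mm; the calibration is good to about 2 mm. A picture is of the moment at which its call begins. There is no depth.
- workorder.close_job(): hands the job in, once; it reports no verdict.
Trained networks look in the newest picture that a camera, given by its name, has taken for a name from the list of things; names that differ only in an ending like _2 or _b are one class to them, and where a whole thing is asked for, a point or a joint stands for the part that bears it (a point fixed in the world has none). Each returns a list of dicts, best first, with "conf" (0 to 1); they miss things now and then, are a little off and sometimes report something else, mostly with a low value. They report only what shows in the picture. A call takes as long as a camera call.
- models.search_frame(camera, label): "position" ([x, y, z] in mm, in world coordinates, good to about 4 mm: the middle of the surface that is visible of it).
- models.place_of(camera, label): "position" ([x, y, z] in mm, in world coordinates, good to about 4 mm: a listed point, or the origin of a listed thing).
The state is a dict: "t": time; "qpos": joint angles; "qvel": joint speeds; "joint_torque": joint torques, N m; "ee_pos": TCP position; "orientation": TCP orientation; "ft_force": force on the tool from outside, world axes, zero at the start; "moment": the same for the moment, N m; "width": finger opening in mm.
Only numpy, scipy, OpenCV 4.12 (cv2) and the standard library are available. Lean on these libraries where they do the work, as an engineer would, in place of code of your own. Each camera call takes 0.05 s, during which the arm holds its last target.

## Task

A key blank lies loose in the open vise of the key-cutting machine (the left one, seen from the robot), in front of the cutter wheel, and it is not all the way in. With a fingertip push the end of the blank's head until its shoulder is fully home against the side of the vise, then run that vise's wing nut down clockwise, stroke after stroke with a fingertip against its wings, until it comes to a stop finger-tight on the blank. Use light touches: do not squeeze or force the nut or the blank, lift nothing, and leave the other vise tight and everything else on the bench where it is.

Things in the scene. Friction and masses are not known exactly. Their poses are not given: they have to be found in the camera images.
- machine: Bench key-cutting machine, fixed, 380 x 300 mm, at most 153 mm high. Origin on the bench under its middle; x from the operator's side to the motor at the back, y to the operator's left, z up. Two like vises side by side at x -85 mm: the open one at y +60, the tight one at y -60. Cutter guard (z to 143) and guide begin 60 mm behind the nuts' axes; front ledge at z 42; carriage under the vises up to z 79
- vise_stop (a point): Point on the left (+y) side face of the open vise, at bed height (100 mm above the bench), which the blank's shoulder point meets when home; axes as the machine's. The blank starts 5 to 11 mm out along +y. The vise block is 41 (x) by 40 (y) mm; its nut's axis lies 17 mm nearer the operator (-x) and 20 mm to the right (-y) of this point. Left of it nothing but the blank's head is higher than z 80 mm
- nut_c (a point): On the axis of the open vise's wing nut, half-way up its wings; x along the wings, z up. Steel wings reach 35 mm from the axis both ways, 5 mm thick, from 11 mm below to 11 mm above this point at their ears. Hub: 10 mm radius, up to this point; threaded stud (6 mm radius) up to 11 mm above it. Upper jaw's top 19 mm below it, with washer and hub foot (13 mm radius) up to 13 mm below it
- wingnut (a joint): Turn of the open vise's wing nut, rad: grows clockwise seen from above (tightening; nut and jaw sink 3 mm a turn). 0 = run fully up, 8.0 = tight, jaw down on the blank: it stops there, and pushed further the wings give like a stiff spring (about 3 N per mm near their ends) and come back. Starts between 0 and 2.2; light friction (0.03 N m, about 1 N at the wings), stays where it is left
- blank_end (a point): Middle of the end face of the blank's head. The blank: steel blade 52 mm long, 8.5 wide, 2.6 thick, flat on the vise's bed along its y axis; black plastic head 28 mm long (y), 26 wide (x), 7 thick, sticking out of the left side of the open vise, 18 mm of free space beneath. y points from blade to head end; pushing along -y seats it. 15 g, slides very easily until the jaw is down
- blank_shoulder (a point): Middle of the blank's shoulder, the flat face of the head where the blade begins, on the underside of the blade; 28 mm from the head's end
- wingnut2 (a joint): Turn of the tight vise's wing nut (same kind, 120 mm to the right of the other), rad: 8.0 = tight, as it starts; that vise holds the toothed pattern key, and its nut must stay tight
- old_key: Loose cut key with black plastic head, 80 mm long, lying on the machine's front ledge; origin under its shoulder. To be left alone
- lock_cylinder: Loose brass door-lock cylinder, 62 x 17 x 33 mm, on the bench just left of the machine; origin under its middle. To be left alone
- padlock: Loose brass padlock, 52 x 26 x 75 mm, standing on the bench just right of the machine; origin under its middle. To be left alone
- pin_tray: Loose grey compartment tray, 110 x 150 x 22 mm, on the bench; origin under its middle. To be left alone
- screwdriver: Loose screwdriver lying on the bench. To be left alone
- bench_brush: Loose bench brush lying on the bench. To be left alone
- oil: Loose white oil bottle, 48 mm in diameter, 120 mm tall, standing on the bench; origin under its middle. To be left alone

How it is judged:
By the outcome, as a careful person would: the job done as asked, in the order asked, and still so for the second after the job is handed in, with the robot touching nothing.
It also fails if it takes over 58 s, if anything falls off the work surface, if the arm or the gripper's body presses on something with over 40 N, if the wrist force passes 120 N, or if a joint passes its speed limit or range.

## Working session

There is one attempt and no reset: what is moved stays moved. The work goes in short steps, Python scripts to look and compute and a tool call to move; the robot and the scene stay as the last step left them, time stands still between calls to the robot, and variables do not carry over. Pictures are saved under pics/ and viewed, and the job is handed in when it is done.

Besides the shell and the picture viewer there is one more tool, called after "Emit:" as name(argument=value, ...) on one line, values as JSON. apply_moves: Moves the arm, as the interface text tells. Its arguments: {"type":"object","properties":{"commands":{"type":"array","items":{"type":"array","items":{"type":"array","items":{"type":"number"}}}},"gripper":{"type":"number"}},"required":["commands"]}

```bash
mkdir -p pics
cat > h.py <<'E'
import numpy as np, cv2
from workcell import readout, viewer, workorder, models
def shot(cam,name,crop=None,scale=1):
    d=viewer.get_image(cam); im=d["color"][:,:,::-1].copy()
    if crop: x0,y0,x1,y1=crop; im=im[y0:y1,x0:x1]
    if scale!=1: im=cv2.resize(im,None,fx=scale,fy=scale,interpolation=cv2.INTER_CUBIC)
    cv2.imwrite(f"pics/{name}.png",im); return d
def K(d):
    f=d["color"].shape[0]/2/np.tan(np.radians(d["vertical_fov"])/2)
    return np.array([[f,0,d["cx"]],[0,f,d["cy"]],[0,0,1.]])
def proj(d,P):
    return cv2.projectPoints(np.array(P,float).reshape(-1,1,3),np.array(d["rvec"],float),np.array(d["tvec"],float),K(d),None)[0].reshape(-1,2)
def onplane(d,uv,z):
    R=cv2.Rodrigues(np.array(d["rvec"],float))[0]; t=np.array(d["tvec"],float)
    c=-R.T@t; r=R.T@np.linalg.inv(K(d))@np.array([uv[0],uv[1],1.]); return c+r*(z-c[2])/r[2]
E
python3 - <<'E'
from h import *
for c in("scene","top"):
    d=shot(c,"a_"+c); print(c,d["vertical_fov"],d["cx"],d["cy"],np.round(d["rvec"],3),np.round(d["tvec"]))
    for l in("machine","vise_stop","nut_c","blank_end","blank_shoulder"):
        for r in models.place_of(c,l)[:2]: print(l,np.round(r["position"],1),round(r["conf"],2), proj(d,r["position"]).round())
o=readout.get_obs();print({k:np.round(v,3) for k,v in o.items()})
E
```

```text
scene 53.68272899728644 320.763413106826 205.17937335976004 [ 0.926  2.507 -1.085] [ 427. -154. 1533.]
machine [636.3  37.5   1.3] 0.65 [[309. 255.]]
vise_stop [588.7 129.8  97.6] 0.79 [[342. 244.]]
nut_c [568.8 114.1 136.1] 0.41 [[343. 228.]]
blank_end [597.7 158.1 103.9] 0.51 [[346. 250.]]
blank_shoulder [590.6 137.1 100.9] 0.4 [[343. 245.]]
top 54.43406313289949 320.05423022941505 200.2822545356923 [ 2.079 -2.142  0.236] [  16.  579. 1127.]
machine [635.7  35.8  -3.1] 0.74 [[308. 188.]]
vise_stop [588.  126.6 104.4] 0.73 [[277. 196.]]
vise_stop [567.7 112.5 137.2] 0.34 [[280. 200.]]
nut_c [638.6  36.4  -3.4] 0.5 [[308. 187.]]
nut_c [571.8 113.1 137.9] 0.38 [[280. 198.]]
blank_end [601.3 162.3 102.4] 0.48 [[265. 192.]]
blank_shoulder [494.  111.3  43.9] 0.64 [[284. 230.]]
blank_shoulder [589.9 135.7  98.3] 0.51 [[274. 196.]]
{'t': np.float64(0.6), 'qpos': array([-1.324,  0.423,  1.63 , -0.   ,  1.089, -0.019]), 'qvel': array([ 0.   ,  0.001,  0.001, -0.   ,  0.001,  0.   ]), 'joint_torque': array([-0.0000e+00, -5.4430e+01, -2.7393e+01,  6.4000e-02,  1.7000e-02,
       -0.0000e+00]), 'ee_pos': array([ 164.192, -603.031,  404.658]), 'orientation': array([ 2.079,  0.278, -2.08 ]), 'ft_force': array([ 0.48 , -0.476, -0.161]), 'moment': array([-0.054,  0.013,  0.013]), 'width': np.float64(87.759)}
```

Run:
```python
from h import *
d=shot("top","b_top",(220,130,400,265),4.4)
d=shot("scene","b_scene",(230,170,410,305),4.4)
```

```text
(no output)
```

View pics/a_scene.png

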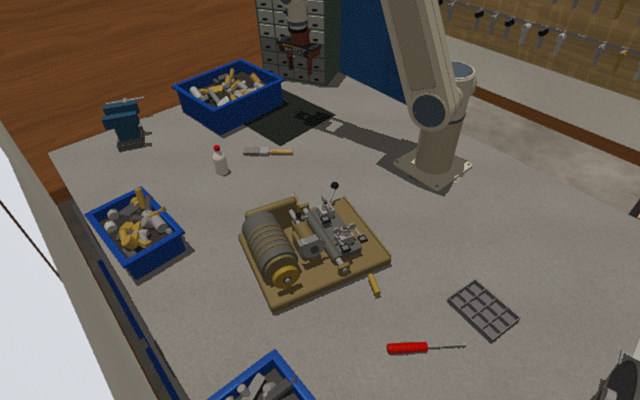

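View pics/a_top.png

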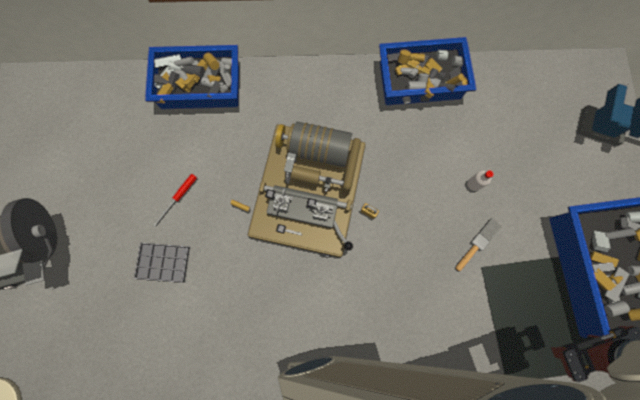

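View pics/b_top.png

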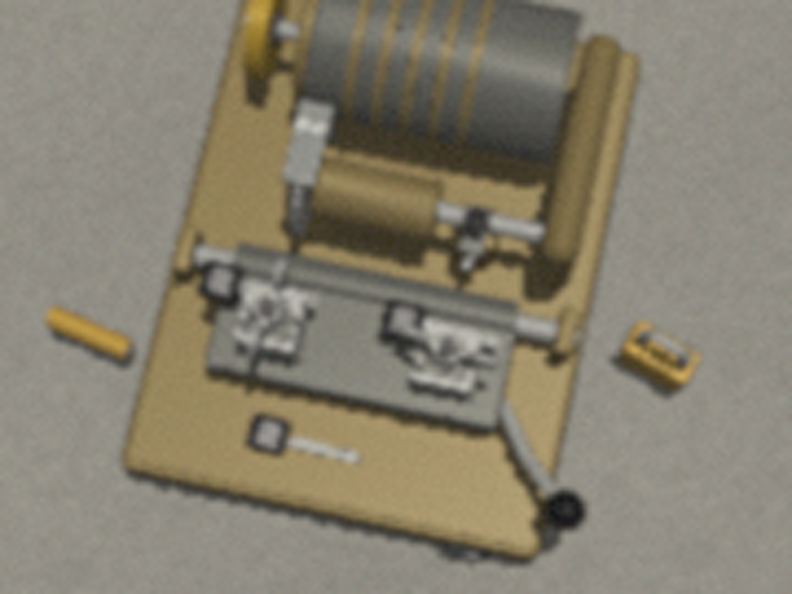

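View pics/b_scene.png

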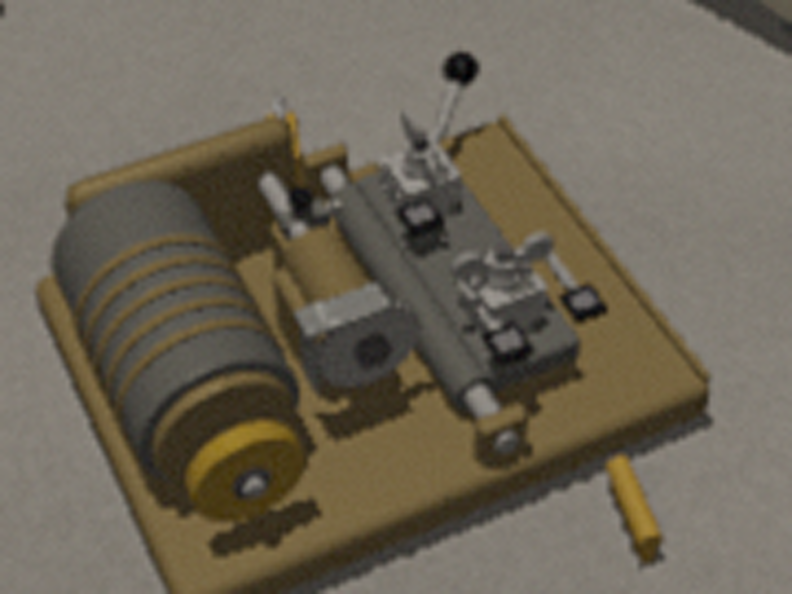

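Run:
```python
from h import *
M={"vise_stop":(-68,80),"nut_c":(-85,60),"machine":(0,0)}
acc={}
for c in("scene","top"):
  for i in range(4):
    d=viewer.get_image(c)
    for l in("machine","vise_stop","nut_c","blank_end","blank_shoulder"):
        for r in models.place_of(c,l)[:3]: acc.setdefault((l,c),[]).append(np.r_[r["position"],r["conf"]])
for k in acc: print(k,np.round(acc[k],1).tolist())
d=shot("top","c_top",(262,180,304,218),16)
uv=[(220+128/4.4,130+466/4.4),(220+535/4.4,130+555/4.4)]
for z in(30,42):
  a,b=[onplane(d,u,z) for u in uv]; print(z,a,b,np.degrees(np.arctan2(*(a-b)[[0,1]])),np.linalg.norm(a-b))
d=shot("scene","c_scene",(322,210,370,258),12)
print(readout.get_obs()["t"])
```

```text
('machine', 'scene') [[634.7, 36.4, -2.1, 0.6], [581.4, 248.8, -4.2, 0.5], [637.1, 35.8, 1.8, 0.9], [635.2, 37.3, 0.1, 0.8], [591.0, 138.3, 99.8, 0.7], [578.3, 248.7, 1.4, 0.5], [634.2, 40.9, 1.4, 0.6]]
('vise_stop', 'scene') [[590.4, 128.6, 100.9, 0.8], [492.1, 110.3, 39.5, 0.7], [596.1, 131.0, 99.4, 0.6], [588.4, 129.5, 99.6, 1.0], [412.0, 486.8, 3.9, 0.6], [593.8, 129.4, 104.0, 0.9]]
('nut_c', 'scene') [[567.5, 115.1, 135.2, 0.6], [567.1, 113.6, 136.1, 0.5], [566.8, 116.1, 135.7, 0.5], [568.6, 113.3, 136.4, 0.5]]
('blank_end', 'scene') [[599.5, 160.6, 104.6, 0.4], [597.3, 160.8, 102.7, 0.4], [634.9, 38.6, -1.3, 0.2], [598.3, 161.8, 103.6, 0.6], [599.2, 158.8, 102.4, 0.4]]
('blank_shoulder', 'scene') [[590.5, 137.6, 98.7, 0.6], [577.0, 247.4, 0.3, 0.4], [589.6, 135.2, 100.4, 0.4], [591.8, 135.0, 98.6, 0.4], [593.2, 136.4, 101.8, 0.4]]
('machine', 'top') [[637.4, 39.5, -1.1, 0.7], [580.0, 249.7, -2.2, 0.4], [638.8, 34.5, -1.9, 0.7], [637.7, 33.5, -3.1, 0.8], [638.0, 36.5, -0.3, 0.7], [547.6, -155.6, -2.2, 0.3]]
('vise_stop', 'top') [[588.9, 126.0, 102.6, 0.6], [591.2, 122.8, 101.0, 0.9], [591.0, 124.6, 102.4, 0.8], [591.1, 124.7, 100.4, 0.7]]
('nut_c', 'top') [[571.8, 115.3, 138.5, 0.6], [598.8, 161.9, 101.6, 0.3], [570.8, 110.0, 140.4, 0.5], [570.7, 114.3, 137.6, 0.6], [570.5, 113.5, 140.3, 0.7]]
('blank_end', 'top') [[599.8, 163.1, 102.3, 0.6], [600.0, 160.9, 100.3, 0.6], [580.1, 254.0, -2.3, 0.6], [600.9, 161.8, 101.8, 0.7], [605.9, 461.4, -1.2, 0.5], [599.6, 163.5, 104.2, 0.4]]
('blank_shoulder', 'top') [[592.8, 132.7, 100.2, 0.6], [549.2, -154.9, -3.4, 0.6], [590.5, 131.5, 98.4, 0.6], [590.2, 132.8, 98.6, 0.6], [593.2, 133.8, 98.3, 0.5], [606.9, 461.9, -2.1, 0.4]]
30 [480.43409756 220.09037136  30.        ] [410.17086068 -62.13603143  30.        ] 13.980176290269618 290.8413053422474
42 [478.87297582 217.98473701  42.        ] [409.31577644 -61.40572437  42.        ] 13.980176290269617 287.9187974053128
3.2
```

View pics/c_top.png

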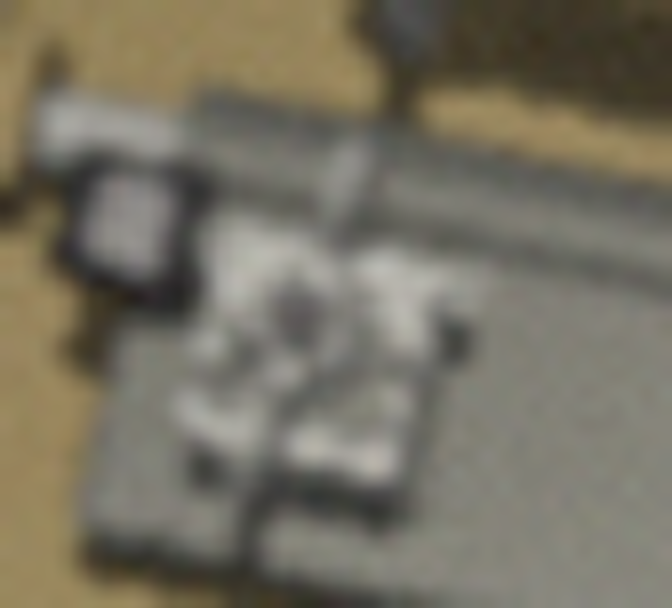

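View pics/c_scene.png

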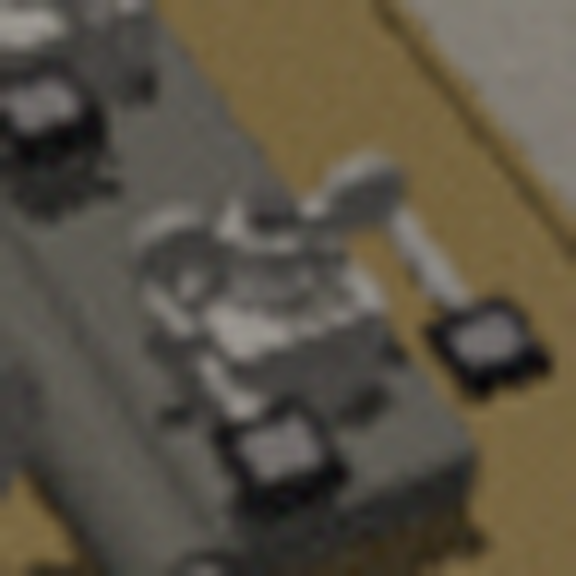

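Run:
```python
from h import *
d=viewer.get_image("scene")
a,b=[onplane(d,(322+u/12,210+v/12),142) for u,v in((165,235),(365,190))]
print(a,b,np.linalg.norm(a-b),np.degrees(np.arctan2((a-b)[1],(a-b)[0])))
D=viewer.get_image("top")
a,b=[onplane(D,(262+u/16,180+v/16),146) for u,v in((350,165),(258,480))]
print(a,b,np.linalg.norm(a-b),np.degrees(np.arctan2((a-b)[1],(a-b)[0])))
# overlay of predicted wing for angles
for nm,dd,(x0,y0,s,w) in(("scene",d,(322,210,12,48)),("top",D,(262,180,16,42))):
  im=cv2.resize(dd["color"][y0:y0+w,x0:x0+w,::-1],None,fx=s,fy=s,interpolation=cv2.INTER_CUBIC)
  n=np.array([569,114.5,137.]);
  for ang,col in((0,(0,0,255)),(8,(0,255,0)),(-10,(255,0,0))):
    u=np.array([np.cos(np.radians(ang)),np.sin(np.radians(ang)),0])
    p=proj(dd,[n-35*u+[0,0,11],n+35*u+[0,0,11]])
    q=[tuple(int(v) for v in (x-[x0,y0]+.5)*s) for x in p]
    cv2.line(im,q[0],q[1],col,1)
  cv2.imwrite(f"pics/d_{nm}.png",im)
```

```text
[592.90533282 108.79890817 142.        ] [548.00377263 128.80837289 142.        ] 49.15820160628981 -24.019168148951035
[593.06781988 101.76124248 146.        ] [536.34224539 118.55523171 146.        ] 59.159351547952085 -16.491743262435406
```

View pics/d_scene.png

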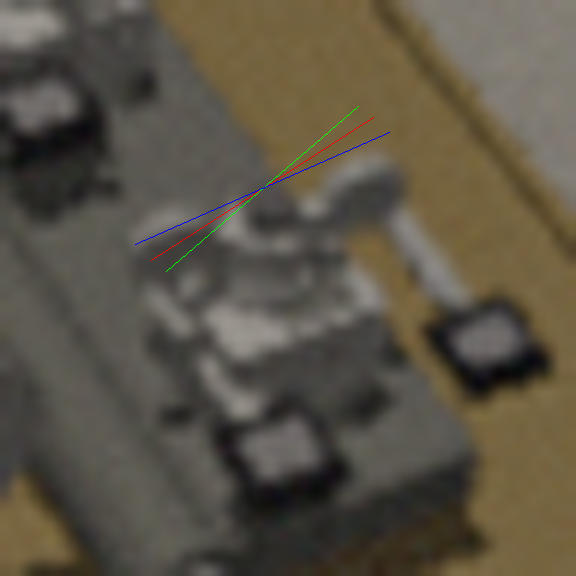

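View pics/d_top.png

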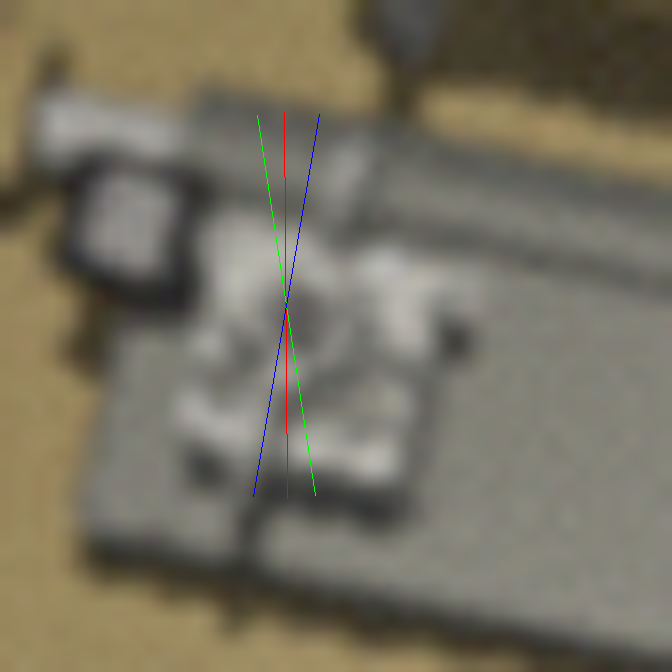

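Run:
```python
from h import *
o=readout.get_obs(); R=cv2.Rodrigues(o["orientation"])[0]; print(np.round(R,3), np.degrees(np.arctan2(R[1,1],R[0,1])),o["ee_pos"],o["ft_force"],o["t"])
```

```text
[[-0.     0.263 -0.965]
 [ 0.    -0.965 -0.263]
 [-1.    -0.    -0.   ]] -74.77102474140305 [ 164.19384669 -603.04754759  404.66335598] [-0.03804093 -0.09098575  0.1599699 ] 3.3
```

Emit:
apply_moves(commands=[[[0.029,0.052,0,0.17],[0.058,0.104,0,0.34],[0.087,0.156,0,0.51],[0.116,0.208,0,0.68],[0.145,0.26,0,0.85],[0.174,0.312,0,1.02],[0.203,0.364,0,1.19],[0.232,0.416,0,1.36]]], gripper=0)

```text
t: 4.3
ee_pos: [396.9, -185.3, 405.1]
orientation: [1.165, 1.236, -1.164]
ft_force: [1.3, 0.1, -0.2]
width: 11.3
```

Emit:
apply_moves(commands=[[[0.03,0.053,0,0.18],[0.06,0.107,0,0.36],[0.09,0.16,0,0.54],[0.12,0.214,0,0.72],[0.15,0.267,0,0.9],[0.18,0.321,0,1.08],[0.2096,0.374,0,1.26],[0.2096,0.3743,-0.04,1.272]]])

```text
t: 5.3
ee_pos: [608.4, 191.3, 367.1]
orientation: [0.19, 1.555, -0.183]
ft_force: [-0.0, -1.0, -0.1]
width: 0.9
```

Emit:
apply_moves(commands=[[[0,0,-0.05,0],[0,0,-0.085,0],[0,0,-0.09,0],[0,0,-0.09,0]]])

```text
t: 5.8
ee_pos: [606.2, 187.4, 275.4]
orientation: [0.192, 1.562, -0.191]
ft_force: [-0.3, 0.1, -0.1]
width: 0.5
```

Run:
```python
from h import *
d=shot("top","e_top",(250,150,320,215),10)
d=shot("scene","e_scene",(310,190,380,255),10)
o=readout.get_obs(); R=cv2.Rodrigues(o["orientation"])[0]; print( np.degrees(np.arctan2(R[1,1],R[0,1])),o["ee_pos"],o["ft_force"],o["t"],o["qpos"],o["width"])
```

```text
76.02343677922626 [606.55700396 187.42132891 276.51980328] [ 0.13897045 -0.11464346  0.33388603] 5.9 [ 2.80938946e-01  5.96435469e-01  1.68205127e+00  8.79364633e-06
  8.60189229e-01 -1.04592421e+00] 0.27644043214201774
```

View pics/e_top.png

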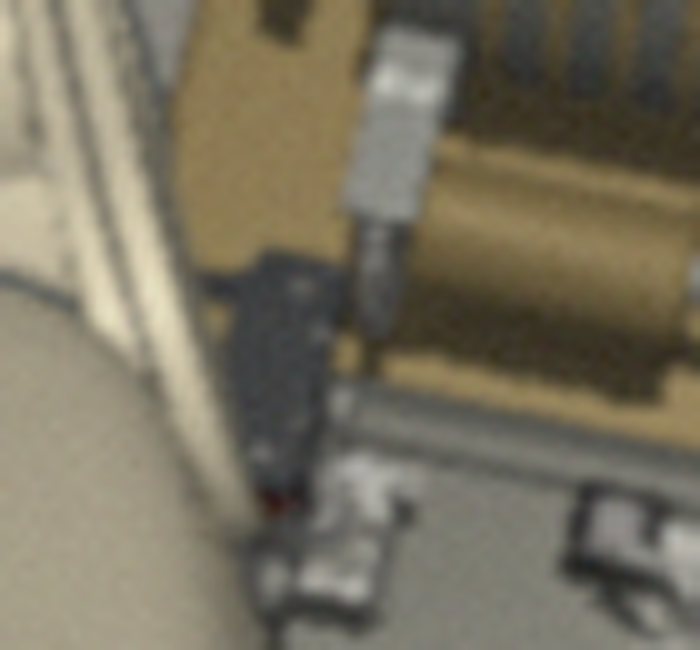

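View pics/e_scene.png

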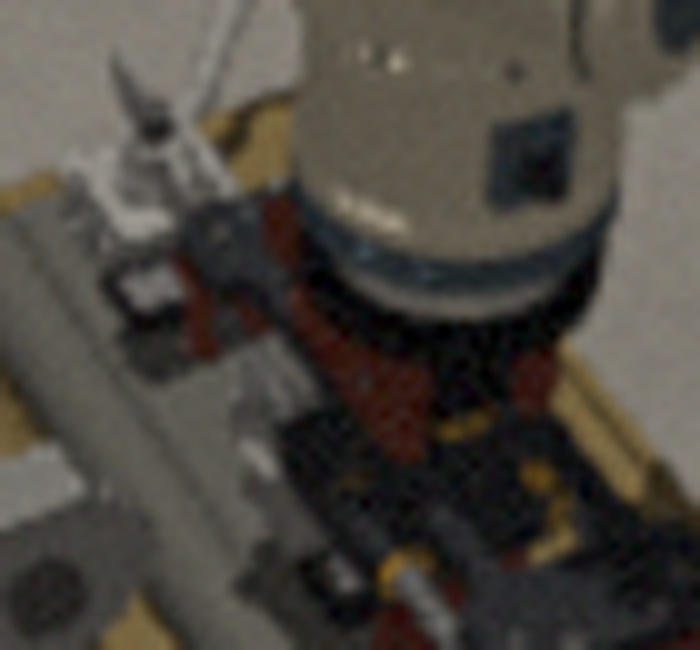

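Emit:
apply_moves(commands=[[[0,0,-0.004,0],[-0.0012,-0.0049,-0.004,0],[-0.0024,-0.0097,-0.004,0],[-0.0034,-0.0136,-0.004,0],[-0.0034,-0.0136,-0.004,0]]])

```text
t: 6.52
ee_pos: [602.3, 173.2, 270.7]
orientation: [0.192, 1.562, -0.192]
ft_force: [0.8, 0.1, 0.2]
width: -0.0
```

Emit:
apply_moves(commands=[[[-0.0002,-0.001,0,0],[-0.0005,-0.0019,0,0],[-0.0005,-0.0019,0,0]]])

```text
t: 6.9
ee_pos: [601.9, 171.8, 270.6]
orientation: [0.191, 1.562, -0.191]
ft_force: [0.3, -1.1, 0.1]
width: 0.7
```

Emit:
apply_moves(commands=[[[-0.0003,-0.001,0,0],[-0.0005,-0.0019,0,0],[-0.0005,-0.0019,0,0]]])

```text
t: 7.28
ee_pos: [601.4, 169.8, 270.7]
orientation: [0.191, 1.562, -0.191]
ft_force: [0.6, 0.2, 0.2]
width: 0.7
```

Run:
```python
from h import *
d=shot("top","f_top",(250,170,300,215),14)
for i in range(3):
  o=readout.get_obs(); print(o["ee_pos"],o["ft_force"],o["t"]); viewer.get_image("top")
for c in ("top","scene"):
  for l in("blank_end","blank_shoulder","vise_stop"):
    for r in models.place_of(c,l)[:2]: print(c,l,np.round(r["position"],1),round(r["conf"],2))
```

```text
[601.38637902 169.82088469 270.68877331] [-0.19253493  0.31175932 -0.6646854 ] 7.325
[601.41964984 169.85933466 270.69646218] [-0.54392618  0.13061366 -0.06049894] 7.375
[601.41200582 169.85929299 270.68587457] [-0.1317679  -0.42278159 -0.03966458] 7.425
top vise_stop [589.3 124.7 100.8] 0.61
top vise_stop [ 549.  -156.3   -1.9] 0.25
scene blank_end [571.4 111.  136.1] 0.64
scene blank_end [ 548.4 -152.3    1.8] 0.43
scene blank_shoulder [589.4 134.2  99.8] 0.6
scene vise_stop [591.2 130.4  97.9] 0.59
scene vise_stop [579.  249.    0.6] 0.49
```

View pics/f_top.png

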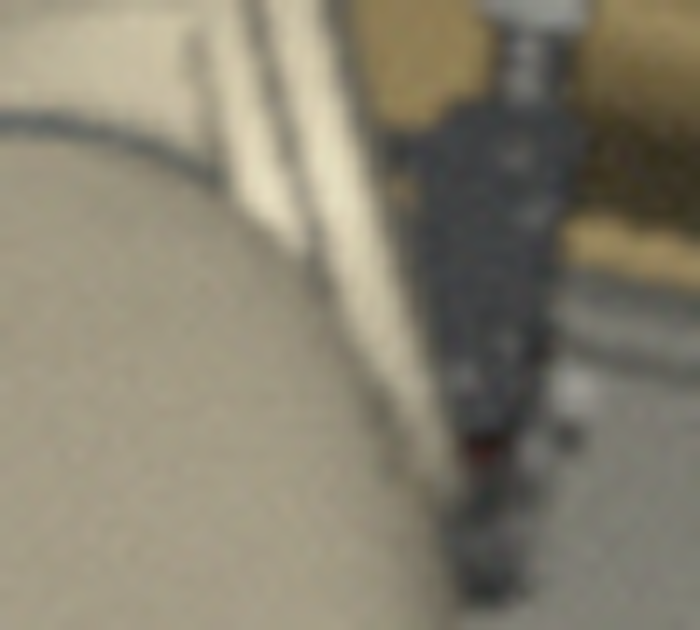

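Emit:
apply_moves(commands=[[[-0.0002,-0.001,0,0],[-0.0002,-0.001,0,0]]])

```text
t: 8.02
ee_pos: [601.2, 168.8, 270.7]
orientation: [0.191, 1.562, -0.191]
ft_force: [1.0, 1.1, 0.1]
width: 1.0
```

Emit:
apply_moves(commands=[[[-0.0002,-0.001,0,0],[-0.0002,-0.001,0,0]]])

```text
t: 8.28
ee_pos: [601.0, 167.8, 270.7]
orientation: [0.191, 1.562, -0.191]
ft_force: [-0.1, 1.0, 0.0]
width: 0.3
```

Emit:
apply_moves(commands=[[[-0.0003,-0.001,0,0],[-0.0003,-0.001,0,0]]])

```text
t: 8.52
ee_pos: [600.7, 166.8, 270.7]
orientation: [0.191, 1.562, -0.191]
ft_force: [-0.7, 0.1, -1.1]
width: 0.8
```

Emit:
apply_moves(commands=[[[-0.0002,-0.001,0,0],[-0.0002,-0.001,0,0]]])

```text
t: 8.78
ee_pos: [600.5, 165.8, 270.6]
orientation: [0.191, 1.562, -0.192]
ft_force: [0.6, 0.1, 0.2]
width: 1.0
```

Emit:
apply_moves(commands=[[[-0.0002,-0.001,0,0],[-0.0002,-0.001,0,0]]])

```text
t: 9.02
ee_pos: [600.3, 164.8, 270.7]
orientation: [0.191, 1.562, -0.191]
ft_force: [0.5, -0.9, -0.1]
width: 0.5
```

Emit:
apply_moves(commands=[[[-0.0003,-0.001,0,0],[-0.0003,-0.001,0,0]]])

```text
t: 9.28
ee_pos: [600.2, 164.4, 270.8]
orientation: [0.193, 1.561, -0.191]
ft_force: [0.7, 5.2, -1.3]
width: 0.3
```

Run:
```python
from h import *
F=[]
for i in range(3):
  o=readout.get_obs(); F.append(o["ft_force"]);print(o["ee_pos"],o["ft_force"],o["moment"],o["t"]); viewer.get_image("top")
```

```text
[600.20322854 164.39788922 270.81183304] [ 0.69677444  5.21621967 -1.28559538] [ 0.86246875 -0.3441891  -0.04129529] 9.275
[600.1865655  164.40197957 270.80070477] [ 1.12542681  5.50412147 -1.76569075] [ 0.90891628 -0.37407863 -0.02343259] 9.325
[600.19629635 164.39619223 270.80508929] [ 0.39050062  5.83279453 -1.49004452] [ 0.89458255 -0.35071099 -0.07473455] 9.375
```

Emit:
apply_moves(commands=[[[0.001,0.004,0,0],[0.004,0.016,0,0],[0.008,0.032,0,0],[0.008,0.032,0.04,0],[0.008,0.032,0.09,0],[-0.04,0.06,0.13,0],[-0.09,0.09,0.13,0],[-0.12,0.12,0.13,0]]])

```text
t: 10.42
ee_pos: [478.0, 285.3, 401.7]
orientation: [0.192, 1.562, -0.19]
ft_force: [0.2, 0.8, -0.2]
width: 0.4
```

Run:
```python
from h import *
d=shot("top","g_top",(262,180,304,218),16)
D=shot("scene","g_scene",(322,210,370,258),12)
for i in range(3):
 for c in ("top","scene"):
  for l in("blank_end","blank_shoulder","vise_stop","nut_c"):
    for r in models.place_of(c,l)[:1]: print(c,l,np.round(r["position"],1),round(r["conf"],2))
  viewer.get_image(c)
print(readout.get_obs()["t"],readout.get_obs()["ee_pos"])
```

```text
top blank_end [596.5 156.8  97.8] 0.56
top blank_shoulder [ 632.7 -505.3    4.1] 0.41
top vise_stop [591.4 125.4 102. ] 0.64
top nut_c [570.1 112.7 139. ] 0.51
scene blank_end [596.1 153.1 103.8] 0.58
scene blank_shoulder [592.4 129.1 102.1] 0.6
scene vise_stop [589.3 128.3 100.8] 0.97
scene nut_c [570.4 114.7 137.6] 0.56
top blank_end [597.  159.5 101.6] 0.47
top blank_shoulder [591.3 127.6  99.6] 0.42
top vise_stop [590.8 126.8 101.6] 0.63
top nut_c [570.7 110.9 141.8] 0.48
scene blank_end [594.5 151.7 104.1] 0.61
scene blank_shoulder [592.3 129.5 101.1] 0.51
scene vise_stop [592.  128.7 100.2] 0.72
scene nut_c [598.5 151.6 105.4] 0.49
top blank_end [598.6 156.1 103.2] 0.41
top blank_shoulder [590.7 124.2  99. ] 0.55
top vise_stop [589.6 125.3 101.4] 0.92
top nut_c [570.3 113.1 138.6] 0.41
scene blank_end [595.  154.4 103. ] 0.49
scene blank_shoulder [590.2 131.  101.4] 0.53
scene nut_c [568.1 114.  136.3] 0.71
12.025 [479.98227393 283.892098   400.66308025]
```

View pics/g_top.png

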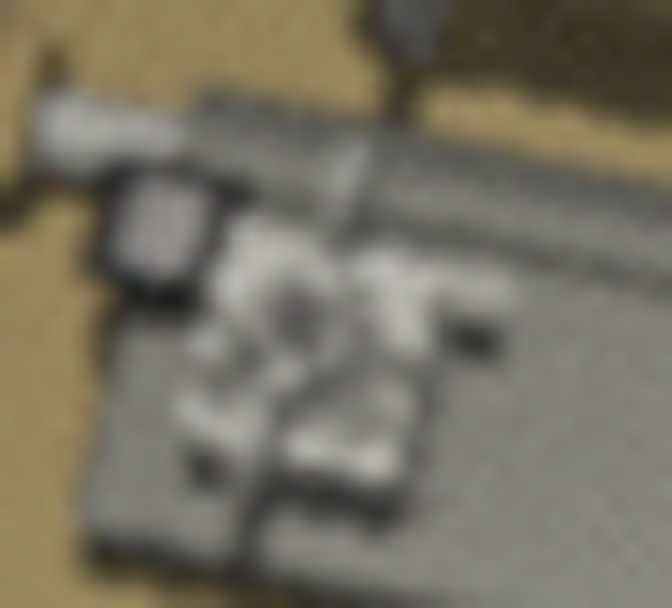

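View pics/g_scene.png

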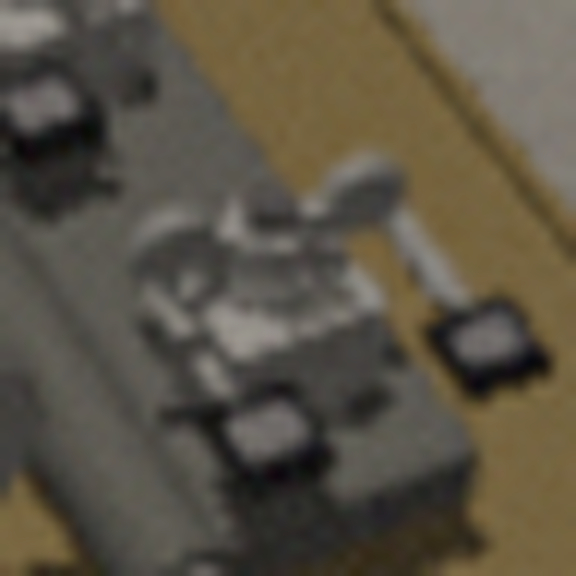

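Emit:
apply_moves(commands=[[[0.036,-0.048,0,-0.03],[0.072,-0.095,0,-0.06],[0.108,-0.142,0,-0.1],[0.12,-0.1575,0,-0.105],[0.12,-0.1575,-0.04,-0.105],[0.12,-0.1575,-0.08,-0.105],[0.12,-0.1575,-0.087,-0.105],[0.12,-0.1575,-0.087,-0.105]]])

```text
t: 13.02
ee_pos: [600.0, 126.9, 314.0]
orientation: [0.273, 1.554, -0.273]
ft_force: [0.1, -0.2, -0.6]
width: 0.7
```

Run:
```python
from h import *
d=shot("top","i_top",(250,170,300,215),14)
d=shot("scene","i_scene",(310,190,370,250),11)
o=readout.get_obs(); R=cv2.Rodrigues(o["orientation"])[0]; print( np.degrees(np.arctan2(R[1,1],R[0,1])),o["ee_pos"],o["ft_force"],o["t"])
```

```text
70.04263517277344 [600.53818443 126.83328935 315.29389981] [-0.17975137 -1.09880058  0.45639981] 13.125
```

View pics/i_top.png

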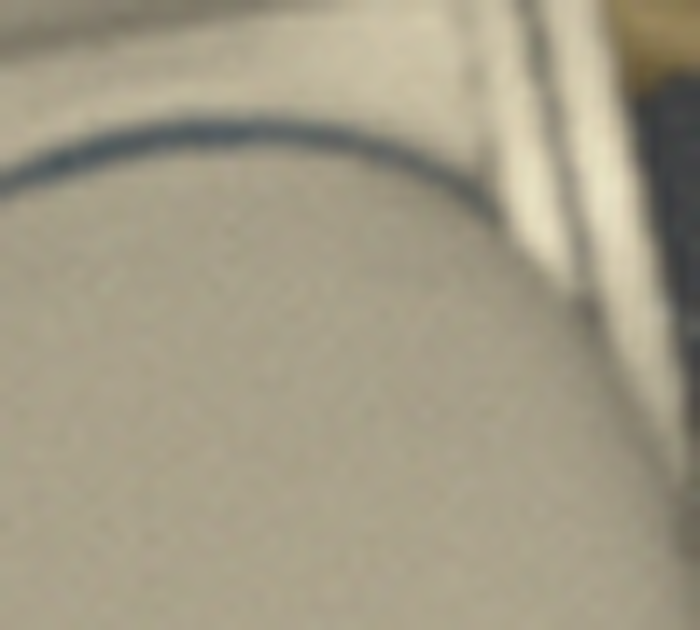

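View pics/i_scene.png

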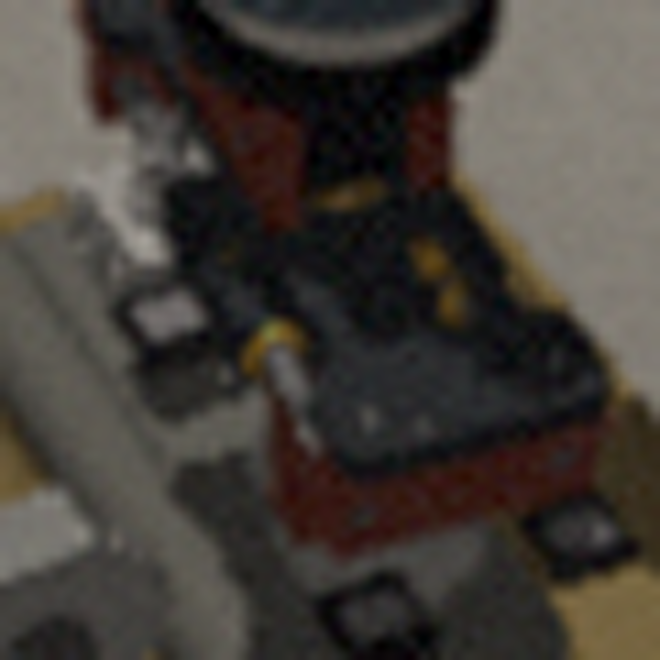

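```bash
cat > orb.py <<'E'
import numpy as np
A=np.array([569.6,113.4])
def c(w,r=24,h=12.2):
    a=np.radians(w); return A+r*np.array([np.cos(a),np.sin(a)])+h*np.array([-np.sin(a),np.cos(a)])
def rows(ws,p0,w0,z=0,**k):
    # groups of 8, each relative to start of its group
    p=np.array(p0,float); y=w0
    for i in range(0,len(ws),8):
        g=ws[i:i+8]; print([[round((c(w,**k)-p)[0]/1000,4),round((c(w,**k)-p)[1]/1000,4),z,round(np.radians(w-y),3)] for w in g], "w",g[-1],"->",c(g[-1],**k).round(1))
        p=c(g[-1],**k); y=g[-1]
E
python3 - <<'E'
from orb import *
rows(list(range(-20,-213,-8)),(600.2,126.8),-20)
E
```

```text
[[np.float64(-0.0039), np.float64(-0.0101), 0, np.float64(0.0)], [np.float64(-0.0037), np.float64(-0.0139), 0, np.float64(-0.14)], [np.float64(-0.004), np.float64(-0.0176), 0, np.float64(-0.279)], [np.float64(-0.0049), np.float64(-0.0213), 0, np.float64(-0.419)], [np.float64(-0.0062), np.float64(-0.0248), 0, np.float64(-0.559)], [np.float64(-0.008), np.float64(-0.0281), 0, np.float64(-0.698)], [np.float64(-0.0103), np.float64(-0.0311), 0, np.float64(-0.838)], [np.float64(-0.013), np.float64(-0.0337), 0, np.float64(-0.977)]] w -76 -> [587.2  93.1]
[[np.float64(-0.003), np.float64(-0.0023), 0, np.float64(-0.14)], [np.float64(-0.0063), np.float64(-0.0041), 0, np.float64(-0.279)], [np.float64(-0.0098), np.float64(-0.0054), 0, np.float64(-0.419)], [np.float64(-0.0135), np.float64(-0.0063), 0, np.float64(-0.559)], [np.float64(-0.0172), np.float64(-0.0066), 0, np.float64(-0.698)], [np.float64(-0.021), np.float64(-0.0064), 0, np.float64(-0.838)], [np.float64(-0.0246), np.float64(-0.0057), 0, np.float64(-0.977)], [np.float64(-0.0282), np.float64(-0.0044), 0, np.float64(-1.117)]] w -140 -> [559.1  88.6]
[[np.float64(-0.0033), np.float64(0.0017), 0, np.float64(-0.14)], [np.float64(-0.0064), np.float64(0.0039), 0, np.float64(-0.279)], [np.float64(-0.0092), np.float64(0.0064), 0, np.float64(-0.419)], [np.float64(-0.0115), np.float64(0.0094), 0, np.float64(-0.559)], [np.float64(-0.0135), np.float64(0.0126), 0, np.float64(-0.698)], [np.float64(-0.0149), np.float64(0.016), 0, np.float64(-0.838)], [np.float64(-0.0159), np.float64(0.0197), 0, np.float64(-0.977)], [np.float64(-0.0163), np.float64(0.0234), 0, np.float64(-1.117)]] w -204 -> [542.7 112. ]
[[np.float64(0.0001), np.float64(0.0038), 0, np.float64(-0.14)]] w -212 -> [542.8 115.8]
```

Emit:
apply_moves(commands=[[[-0.0019,-0.005,-0.0015,0],[-0.0039,-0.0101,-0.0015,0],[-0.0037,-0.0139,-0.0015,-0.14],[-0.004,-0.0176,-0.0015,-0.279],[-0.0049,-0.0213,-0.0015,-0.419],[-0.0062,-0.0248,-0.0015,-0.559],[-0.008,-0.0281,-0.0015,-0.698],[-0.0103,-0.0311,-0.0015,-0.838]]])

```text
t: 14.12
ee_pos: [589.7, 95.0, 312.7]
orientation: [0.926, 1.364, -0.925]
ft_force: [0.7, 0.9, -0.2]
width: 0.5
```

Run:
```python
from orb import *
np.set_printoptions(legacy='1.25')
rows([float(x) for x in range(-76,-213,-8)],c(-68),-68)
```

```text
[[-0.0027, -0.0027, 0, -0.14], [-0.0057, -0.0049, 0, -0.279], [-0.0089, -0.0067, 0, -0.419], [-0.0125, -0.0081, 0, -0.559], [-0.0161, -0.0089, 0, -0.698], [-0.0199, -0.0092, 0, -0.838], [-0.0236, -0.009, 0, -0.977], [-0.0273, -0.0083, 0, -1.117]] w -132.0 -> [562.6  87.4]
[[-0.0036, 0.0012, 0, -0.14], [-0.0069, 0.0029, 0, -0.279], [-0.01, 0.0051, 0, -0.419], [-0.0127, 0.0077, 0, -0.559], [-0.0151, 0.0106, 0, -0.698], [-0.017, 0.0138, 0, -0.838], [-0.0185, 0.0173, 0, -0.977], [-0.0194, 0.0209, 0, -1.117]] w -196.0 -> [543.2 108.3]
[[-0.0005, 0.0037, 0, -0.14], [-0.0004, 0.0075, 0, -0.279]] w -212.0 -> [542.8 115.8]
```

Emit:
apply_moves(commands=[[[-0.0027,-0.0027,0,-0.14],[-0.0057,-0.0049,0,-0.279],[-0.0089,-0.0067,0,-0.419],[-0.0125,-0.0081,0,-0.559],[-0.0161,-0.0089,0,-0.698],[-0.0199,-0.0092,0,-0.838],[-0.0236,-0.009,0,-0.977],[-0.0273,-0.0083,0,-1.117]]])

```text
t: 15.12
ee_pos: [562.4, 86.5, 312.6]
orientation: [1.73, 0.764, -1.728]
ft_force: [1.0, -0.5, -0.9]
width: 0.4
```

Run:
```python
from h import *
d=shot("scene","j_scene",(310,190,370,250),11)
o=readout.get_obs(); R=cv2.Rodrigues(o["orientation"])[0]; print( np.degrees(np.arctan2(R[1,1],R[0,1])),o["ee_pos"],o["ft_force"],o["moment"],o["t"])
```

```text
-42.58938233004691 [562.01425646  86.60767283 312.59985892] [ 0.98342692 -0.77419611 -0.57050284] [ 4.35757725e-05 -1.93218123e-01 -3.00095506e-02] 15.175
```

View pics/j_scene.png

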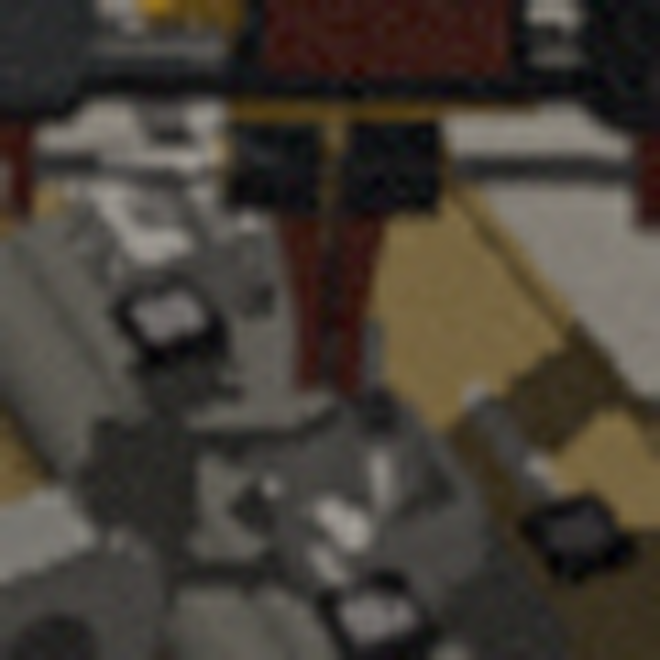

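Emit:
apply_moves(commands=[[[-0.0036,0.0012,0,-0.14],[-0.0069,0.0029,0,-0.279],[-0.01,0.0051,0,-0.419],[-0.0127,0.0077,0,-0.559],[-0.0151,0.0106,0,-0.698],[-0.017,0.0138,0,-0.838],[-0.0185,0.0173,0,-0.977],[-0.0194,0.0209,0,-1.117]]])

```text
t: 16.18
ee_pos: [542.6, 107.5, 312.3]
orientation: [-2.07, 0.294, 2.071]
ft_force: [-0.8, -1.1, -0.1]
width: 0.7
```

Emit:
apply_moves(commands=[[[-0.0005,0.0037,0,-0.14],[-0.0004,0.0075,0,-0.279],[-0.0004,0.0075,0,-0.279]]])

```text
t: 16.55
ee_pos: [542.4, 115.2, 312.3]
orientation: [-1.907, 0.544, 1.908]
ft_force: [-1.2, -0.9, 0.1]
width: -0.0
```

Run:
```python
from h import *
d=shot("scene","k_scene",(310,190,370,250),11)
o=readout.get_obs(); R=cv2.Rodrigues(o["orientation"])[0]; print( np.degrees(np.arctan2(R[1,1],R[0,1])),o["ee_pos"],o["ft_force"],o["qpos"],o["t"])
```

```text
-121.7451275017438 [542.44040912 115.15719239 312.3030182 ] [ 0.36488955  0.22327267 -0.93653992] [ 1.87735376e-01  4.47346456e-01  1.85031301e+00 -4.51203684e-05
  8.44150234e-01  2.31261869e+00] 16.6
```

View pics/k_scene.png

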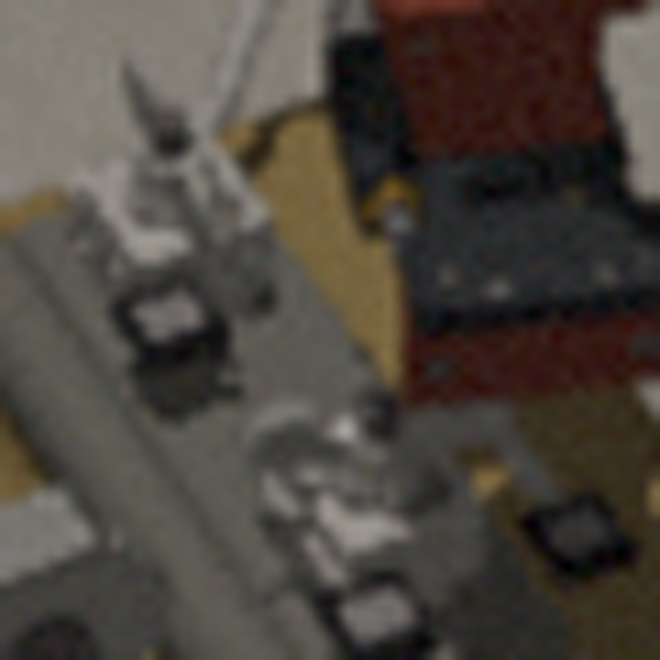

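Run:
```python
from orb import *
print(c(-30,h=25)-c(-212), c(-30,h=25), c(-212), c(-212,h=18)-c(-212))
```

```text
[60.10277902  7.27875953] [602.88460969 123.05063509] [542.78183067 115.77187557] [-3.07353173 -4.91867896]
```

Emit:
apply_moves(commands=[[[-0.003,-0.005,0,0],[-0.003,-0.005,0.035,0.1],[0,0,0.045,0.28],[0.01,0.001,0.045,0.46],[0.02,0.002,0.045,0.64],[0.03,0.003,0.045,0.82],[0.04,0.004,0.045,1.0],[0.05,0.006,0.045,1.18]]])

```text
t: 17.6
ee_pos: [592.9, 120.9, 357.3]
orientation: [1.861, 0.606, -1.86]
ft_force: [0.5, 0.2, -1.1]
width: 0.5
```

Emit:
apply_moves(commands=[[[0.004,0.0005,0,0.18],[0.008,0.001,0,0.36],[0.0101,0.0013,0,0.54],[0.0101,0.0013,0,0.72],[0.0101,0.0013,0,0.9],[0.0101,0.0013,0,1.08],[0.0101,0.0013,0,1.26],[0.0101,0.0013,0,1.44]]])

```text
t: 18.6
ee_pos: [602.6, 122.2, 357.3]
orientation: [0.835, 1.404, -0.834]
ft_force: [0.0, -0.8, -0.0]
width: 0.4
```

Emit:
apply_moves(commands=[[[0,0,0,0.18],[0,0,0,0.36],[0,0,0,0.556],[0,0,-0.02,0.556],[0,0,-0.046,0.556],[0,0,-0.046,0.556]]])

```text
t: 19.35
ee_pos: [601.9, 122.1, 309.6]
orientation: [0.409, 1.535, -0.411]
ft_force: [-0.4, -0.1, -0.3]
width: 0.3
```

Run:
```python
from h import *
from orb import rows,c
np.set_printoptions(legacy='1.25')
o=readout.get_obs(); R=cv2.Rodrigues(o["orientation"])[0]; a=np.degrees(np.arctan2(R[1,1],R[0,1]));print(a,o["ee_pos"],o["ft_force"],o["qpos"],o["t"])
rows([-30.]+[float(x) for x in range(-38,-223,-8)],o["ee_pos"][:2]+[0,0],-30)
```

```text
60.05934119134559 [601.91794149 122.1211095  309.59453893] [-0.36621164 -0.11765998 -0.32632225] [ 1.80802361e-01  5.26205702e-01  1.71526348e+00 -5.71178747e-05
  9.03721662e-01 -8.67392264e-01] 19.35
[[-0.0054, -0.0102, 0, 0.0], [-0.0059, -0.0139, 0, -0.14], [-0.0069, -0.0175, 0, -0.279], [-0.0083, -0.021, 0, -0.419], [-0.0103, -0.0242, 0, -0.559], [-0.0126, -0.0271, 0, -0.698], [-0.0154, -0.0297, 0, -0.838], [-0.0185, -0.0318, 0, -0.977]] w -86.0 -> [583.4  90.3]
[[-0.0033, -0.0017, 0, -0.14], [-0.0069, -0.0029, 0, -0.279], [-0.0106, -0.0036, 0, -0.419], [-0.0143, -0.0038, 0, -0.559], [-0.0181, -0.0035, 0, -0.698], [-0.0217, -0.0026, 0, -0.838], [-0.0252, -0.0013, 0, -0.977], [-0.0285, 0.0005, 0, -1.117]] w -150.0 -> [554.9  90.8]
[[-0.003, 0.0023, 0, -0.14], [-0.0057, 0.0049, 0, -0.279], [-0.0079, 0.0079, 0, -0.419], [-0.0097, 0.0112, 0, -0.559], [-0.0111, 0.0147, 0, -0.698], [-0.0119, 0.0184, 0, -0.838], [-0.0122, 0.0221, 0, -0.977], [-0.012, 0.0259, 0, -1.117]] w -214.0 -> [542.9 116.7]
[[0.0007, 0.0037, 0, -0.14]] w -222.0 -> [543.6 120.4]
```

Run:
```python
from h import *
d=shot("scene","l_scene",(305,185,345,225),15)
D=shot("top","l_top",(295,185,345,225),14)
n=np.array([540.6,-3,134.])
p=onplane(d,(310+125/11,190+65/11),143); print(p, p-n, np.degrees(np.arctan2((p-n)[1],(p-n)[0])))
print((proj(d,n)-[305,185])*15,(proj(D,n)-[295,185])*14)
```

```text
[533.57393141 -23.43511022 143.        ] [ -7.02606859 -20.43511022   9.        ] -108.97416758155813
[[285.0063753  263.49791246]] [[365.51853995 323.50029339]]
```

View pics/l_scene.png

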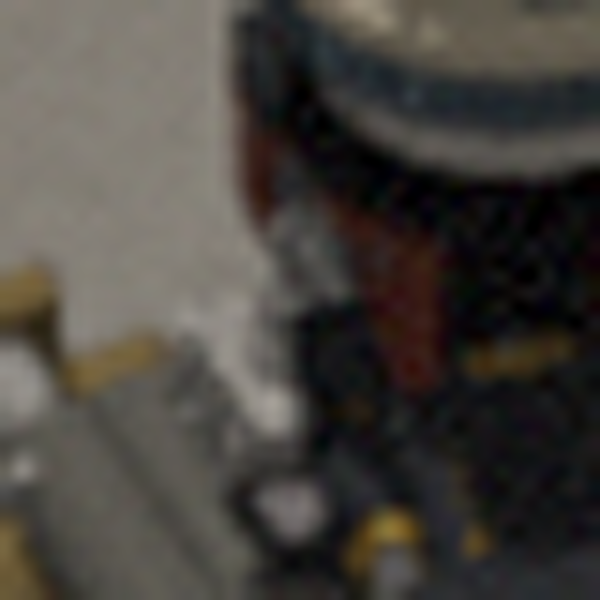

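View pics/l_top.png

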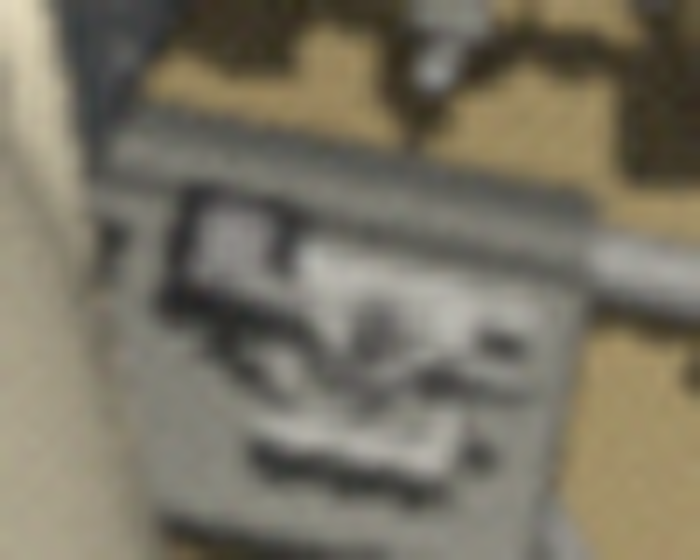

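Emit:
apply_moves(commands=[[[-0.0027,-0.0051,0.001,0],[-0.0054,-0.0102,0.001,0],[-0.0059,-0.0139,0.001,-0.14],[-0.0069,-0.0175,0.001,-0.279],[-0.0083,-0.021,0.001,-0.419],[-0.0103,-0.0242,0.001,-0.559],[-0.0126,-0.0271,0.001,-0.698],[-0.0154,-0.0297,0.001,-0.838]]])

```text
t: 20.45
ee_pos: [587.4, 92.5, 312.9]
orientation: [1.058, 1.298, -1.056]
ft_force: [0.9, -0.3, -0.3]
width: 0.2
```

Emit:
apply_moves(commands=[[[-0.0031,-0.0021,0,-0.14],[-0.0064,-0.0038,0,-0.279],[-0.01,-0.005,0,-0.419],[-0.0137,-0.0057,0,-0.559],[-0.0175,-0.0059,0,-0.698],[-0.0212,-0.0056,0,-0.838],[-0.0248,-0.0047,0,-0.977],[-0.0283,-0.0034,0,-1.117]]])

```text
t: 21.45
ee_pos: [558.8, 89.1, 312.7]
orientation: [1.843, 0.629, -1.842]
ft_force: [1.8, -1.1, -0.5]
width: 0.3
```

Run:
```python
from h import *
from orb import rows,c
np.set_printoptions(legacy='1.25')
o=readout.get_obs(); R=cv2.Rodrigues(o["orientation"])[0]; a=np.degrees(np.arctan2(R[1,1],R[0,1]));print(a,o["ee_pos"],o["ft_force"],o["t"], c(-142))
rows([float(x) for x in range(-150,-223,-8)],c(-142),-142)
```

```text
-52.28645833558654 [558.80493129  89.06942586 312.68079421] [ 1.75937052 -1.05854177 -0.50294698] 21.45 [558.19881191  89.0103934 ]
[[-0.0033, 0.0018, 0, -0.14], [-0.0063, 0.0041, 0, -0.279], [-0.0089, 0.0067, 0, -0.419], [-0.0112, 0.0097, 0, -0.559], [-0.013, 0.013, 0, -0.698], [-0.0144, 0.0165, 0, -0.838], [-0.0152, 0.0202, 0, -0.977], [-0.0155, 0.0239, 0, -1.117]] w -206.0 -> [542.7 113. ]
[[0.0002, 0.0038, 0, -0.14], [0.0009, 0.0074, 0, -0.279]] w -222.0 -> [543.6 120.4]
```

Emit:
apply_moves(commands=[[[-0.0033,0.0018,-0.001,-0.14],[-0.0063,0.0041,-0.001,-0.279],[-0.0089,0.0067,-0.001,-0.419],[-0.0112,0.0097,-0.001,-0.559],[-0.013,0.013,-0.001,-0.698],[-0.0144,0.0165,-0.001,-0.838],[-0.0152,0.0202,-0.001,-0.977],[-0.0155,0.0239,-0.001,-1.117]]])

```text
t: 22.45
ee_pos: [543.3, 113.1, 311.7]
orientation: [-1.967, 0.459, 1.966]
ft_force: [-0.1, -2.1, -0.0]
width: 0.5
```

Emit:
apply_moves(commands=[[[0.0002,0.0038,0,-0.14],[0.0009,0.0074,0,-0.279],[0.0009,0.0074,0,-0.279]]])

```text
t: 22.82
ee_pos: [544.3, 120.6, 311.6]
orientation: [-1.795, 0.688, 1.795]
ft_force: [-0.3, -1.0, 0.1]
width: 0.7
```

Run:
```python
from h import *
d=shot("scene","m_scene",(310,190,370,250),11)
o=readout.get_obs(); R=cv2.Rodrigues(o["orientation"])[0]; a=np.degrees(np.arctan2(R[1,1],R[0,1]));print(a,o["ee_pos"],o["ft_force"],o["t"])
```

```text
-131.83865429946871 [544.29914032 120.60298263 311.57286118] [-0.13926377  0.07191605  0.5720083 ] 22.875
```

View pics/m_scene.png

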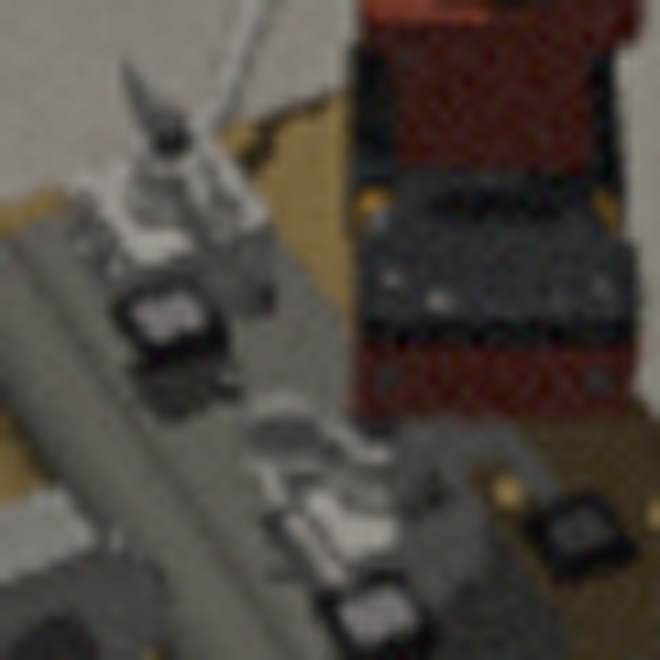

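Run:
```python
from orb import *
print(c(-40,h=25)-[544.3,120.5], c(-40,h=25), c(-222,h=18)-c(-222))
```

```text
[59.75475688 -3.37579155] [604.05475688 117.12420845] [-3.88095752 -4.31023999]
```

Emit:
apply_moves(commands=[[[-0.004,-0.004,0,0],[-0.004,-0.004,0.035,0.1],[0,0,0.045,0.28],[0.01,-0.001,0.045,0.46],[0.02,-0.001,0.045,0.64],[0.03,-0.002,0.045,0.82],[0.04,-0.002,0.045,1.0],[0.05,-0.003,0.045,1.18]]])

```text
t: 23.88
ee_pos: [594.4, 117.5, 356.2]
orientation: [1.969, 0.455, -1.969]
ft_force: [-0.7, 0.1, -1.1]
width: 0.4
```

Emit:
apply_moves(commands=[[[0.004,0,0,0.18],[0.008,0,0,0.36],[0.0098,-0.0004,0,0.54],[0.0098,-0.0004,0,0.72],[0.0098,-0.0004,0,0.9],[0.0098,-0.0004,0,1.08],[0.0098,-0.0004,0,1.26],[0.0098,-0.0004,0,1.44]]])

```text
t: 24.88
ee_pos: [603.9, 117.1, 356.2]
orientation: [0.968, 1.345, -0.968]
ft_force: [0.0, 0.5, -0.4]
width: 0.7
```

Emit:
apply_moves(commands=[[[0,0,0,0.18],[0,0,0,0.36],[0,0,0,0.556],[0,0,-0.02,0.556],[0,0,-0.046,0.556],[0,0,-0.046,0.556],[0,0,-0.046,0.556]]])

```text
t: 25.75
ee_pos: [604.4, 117.3, 310.9]
orientation: [0.547, 1.5, -0.546]
ft_force: [-0.5, -0.8, 0.5]
width: 0.5
```

Run:
```python
from h import *
from orb import rows,c
np.set_printoptions(legacy='1.25')
o=readout.get_obs(); R=cv2.Rodrigues(o["orientation"])[0]; a=np.degrees(np.arctan2(R[1,1],R[0,1]));print(a,o["ee_pos"],o["ft_force"],o["t"])
rows([-40.,-46.,-52.,-58.,-64.,-70.,-76.,-82.]+[-86.,-90,-94.],o["ee_pos"][:2],-40)
rows([-98.,-101.,-103.,-105,-107,-109,-111,-113],c(-94),-94)
```

```text
49.98928079230279 [604.41362485 117.349459   310.90727005] [-0.45199086 -0.81437223  0.51910336] 25.75
[[-0.0086, -0.01, 0, 0.0], [-0.0094, -0.0127, 0, -0.105], [-0.0104, -0.0154, 0, -0.209], [-0.0117, -0.0178, 0, -0.314], [-0.0133, -0.0202, 0, -0.419], [-0.0151, -0.0223, 0, -0.524], [-0.0172, -0.0243, 0, -0.628], [-0.0194, -0.026, 0, -0.733]] w -82.0 -> [585.   91.3]
[[-0.0016, -0.001, 0, -0.07], [-0.0032, -0.0019, 0, -0.14], [-0.0049, -0.0027, 0, -0.209]] w -94.0 -> [580.1  88.6]
[[-0.0018, -0.0007, 0, -0.07], [-0.0031, -0.0011, 0, -0.122], [-0.004, -0.0013, 0, -0.157], [-0.0049, -0.0015, 0, -0.192], [-0.0058, -0.0017, 0, -0.227], [-0.0068, -0.0019, 0, -0.262], [-0.0077, -0.002, 0, -0.297], [-0.0086, -0.0021, 0, -0.332]] w -113 -> [571.5  86.5]
```

Emit:
apply_moves(commands=[[[-0.0043,-0.005,0,0],[-0.0086,-0.01,0,0],[-0.0094,-0.0127,0,-0.105],[-0.0104,-0.0154,0,-0.209],[-0.0117,-0.0178,0,-0.314],[-0.0133,-0.0202,0,-0.419],[-0.0151,-0.0223,0,-0.524],[-0.0172,-0.0243,0,-0.628]]])

```text
t: 26.75
ee_pos: [586.9, 92.9, 310.7]
orientation: [1.031, 1.313, -1.029]
ft_force: [1.0, 1.5, -1.1]
width: 0.5
```

Emit:
apply_moves(commands=[[[-0.0022,-0.0017,0,-0.105],[-0.0038,-0.0027,0,-0.175],[-0.0054,-0.0036,0,-0.244],[-0.0071,-0.0044,0,-0.314],[-0.0071,-0.0044,0,-0.314]]])

```text
t: 27.38
ee_pos: [579.8, 88.5, 310.7]
orientation: [1.261, 1.175, -1.259]
ft_force: [0.7, -0.4, 0.1]
width: 0.6
```

Emit:
apply_moves(commands=[[[-0.0018,-0.0007,0,-0.07],[-0.0031,-0.0011,0,-0.122],[-0.0031,-0.0011,0,-0.122]]])

```text
t: 27.75
ee_pos: [576.9, 87.5, 310.6]
orientation: [1.348, 1.113, -1.347]
ft_force: [1.0, -0.1, 0.3]
width: 0.7
```

Emit:
apply_moves(commands=[[[-0.0009,-0.0002,0,-0.035],[-0.0018,-0.0004,0,-0.07],[-0.0018,-0.0004,0,-0.07]]])

```text
t: 28.12
ee_pos: [575.0, 87.2, 310.2]
orientation: [1.4, 1.073, -1.4]
ft_force: [1.0, -0.6, 0.3]
width: 0.5
```

Emit:
apply_moves(commands=[[[-0.0009,-0.0002,0,-0.035],[-0.0018,-0.0004,0,-0.07],[-0.0018,-0.0004,0,-0.07]]])

```text
t: 28.5
ee_pos: [573.1, 86.9, 310.2]
orientation: [1.45, 1.033, -1.45]
ft_force: [1.3, -0.3, 1.1]
width: 0.7
```

Emit:
apply_moves(commands=[[[-0.0009,-0.0001,0,-0.035],[-0.0018,-0.0002,0,-0.07],[-0.0018,-0.0002,0,-0.07]]])

```text
t: 28.88
ee_pos: [571.3, 86.7, 310.2]
orientation: [1.499, 0.991, -1.499]
ft_force: [1.3, 0.3, 0.7]
width: 0.2
```

Emit:
apply_moves(commands=[[[-0.0009,-0.0001,0,-0.035],[-0.0018,-0.0001,0,-0.07],[-0.0018,-0.0001,0,-0.07]]])

```text
t: 29.25
ee_pos: [569.9, 86.5, 310.3]
orientation: [1.549, 0.947, -1.547]
ft_force: [3.7, -1.3, -0.9]
width: 0.7
```

Emit:
apply_moves(commands=[[[-0.0008,0,0,-0.02],[-0.0008,0,0,-0.02]]])

```text
t: 29.5
ee_pos: [569.2, 86.5, 310.3]
orientation: [1.563, 0.934, -1.561]
ft_force: [5.5, -2.0, -2.4]
width: 0.3
```

Emit:
apply_moves(commands=[[[-0.0008,0,0,-0.02],[-0.0008,0,0,-0.02]]])

```text
t: 29.75
ee_pos: [568.6, 86.5, 310.4]
orientation: [1.577, 0.92, -1.574]
ft_force: [6.6, -1.6, -3.0]
width: 0.5
```

Emit:
apply_moves(commands=[[[0.003,-0.0015,0,0],[0.009,-0.005,0,0],[0.009,-0.005,0.04,0],[0.009,-0.005,0.09,0],[-0.03,0.05,0.1,0],[-0.06,0.1,0.1,0],[-0.09,0.15,0.1,0],[-0.11,0.2,0.1,0]]])

```text
t: 30.75
ee_pos: [456.2, 287.7, 410.1]
orientation: [1.574, 0.922, -1.578]
ft_force: [0.5, 0.1, -0.3]
width: 0.4
```

Run:
```python
from h import *
d=shot("top","n_top",(250,170,335,230),9)
D=shot("scene","n_scene",(305,190,370,250),11)
for i in range(3):
 for c in ("top","scene"):
  for l in("blank_end","blank_shoulder","vise_stop","nut_c"):
    for r in models.place_of(c,l)[:1]: print(c,l,np.round(r["position"],1),round(r["conf"],2))
  viewer.get_image(c)
o=readout.get_obs();print(o["t"],o["ee_pos"],o["ft_force"])
```

```text
top blank_end [599.2 156.  100.1] 0.42
top blank_shoulder [591.7 125.3  97.3] 0.44
top vise_stop [589.3 127.2 101.3] 0.6
top nut_c [497.8 113.8  42.8] 0.69
scene blank_end [595.5 152.8 103.7] 0.68
scene blank_shoulder [591.4 133.9  99.7] 0.47
scene vise_stop [590.9 129.3  99.7] 0.94
scene nut_c [565.9 113.  131.4] 0.44
top blank_end [597.6 155.1 103. ] 0.55
top blank_shoulder [589.9 127.2 100.2] 0.45
top vise_stop [588.7 125.5 100.5] 0.89
top nut_c [572.3 112.6 134.3] 0.66
scene blank_end [596.7 152.6 101.3] 0.59
scene blank_shoulder [589.2 129.1 101.1] 0.61
scene vise_stop [595.4 127.4 101.7] 0.97
scene nut_c [570.4 113.4 129.9] 0.49
top blank_end [595.9 156.8 102.1] 0.58
top blank_shoulder [592.7 127.9  98.7] 0.63
top vise_stop [587.7 124.6 100.8] 0.59
top nut_c [569.4 114.4 135.3] 0.4
scene blank_end [597.7 154.9 100.5] 0.52
scene blank_shoulder [590.8 128.6  99.3] 0.54
scene vise_stop [589.7 130.5  98.2] 0.73
scene nut_c [570.2 112.6 132.2] 0.65
32.35 [457.98788184 286.57695558 410.1928602 ] [ 0.61476786 -0.693871    0.43539918]
```

View pics/n_top.png

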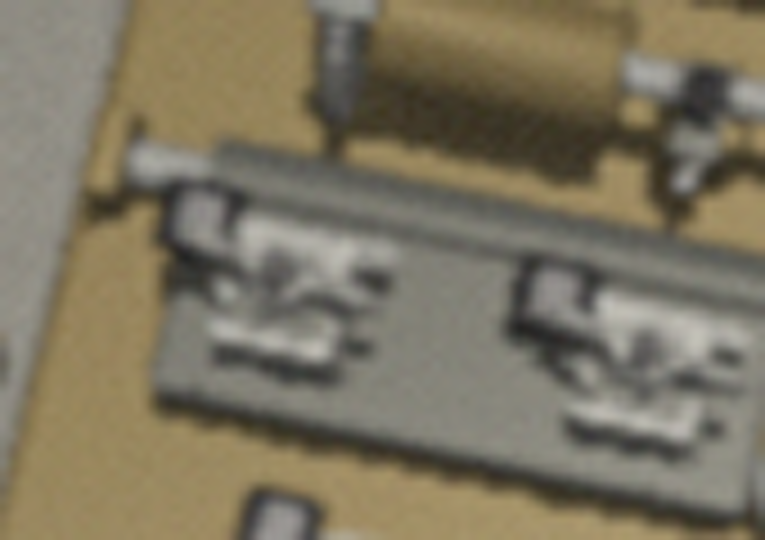

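View pics/n_scene.png

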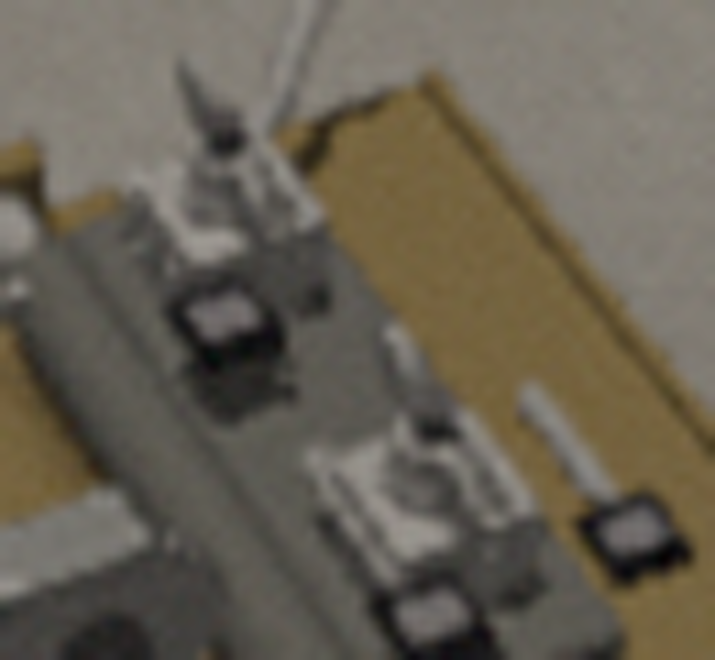

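```bash
python3 -c "
from h import *
print(workorder.close_job())"
```

```text
the job is handed in; nothing more can be done
None
```

The blank is seated against the side of the vise and the left vise's wing nut is run down finger-tight. I handed the job in at about 32 s, with the arm clear of everything.

- **Blank:** I pushed the end of the head along the vise with the closed fingertips. It slid about 6 mm and came to a firm stop at 5–6 N. The network fixes of its shoulder then lay within about 1–2 mm of the vise_stop point on average. One outlier in the last look was about 5 mm off.
- **Nut:** I turned it clockwise in three strokes, about 450° in all by the fingertip's path. For most of the way the reaction was about 1 N, with peaks near 2 N. At the end it rose to about 7 N over about 2 mm of push, as the spring stop should, and I backed off.
- **Last checks:** In the final pictures the nut's wings point about the same way as those on the tight vise, which is what I expected for two nuts at the same stop. The tight vise and the old key looked as before. I never touched the other loose things, but I did not measure them at the end.
- **Not measured:** The nut's angle can't be read directly. That it is tight rests on the rise in force, the wing direction and the nut having sunk a few millimetres. The pictures are too coarse, at about 3 mm per pixel, to rule out a gap under 1 mm at the shoulder. For that I rely on the firm stop.

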